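# Put the graded measuring cups away under the swing-over hood

### The arm

A 6-joint arm with a two-finger parallel gripper is mounted at the origin on the work surface. World frame = base frame: x ahead of the robot, y to its left, z up, the work surface at z = 0. Lengths are in m, angles in rad, forces in N, time in s.
With the tool pointing down it reaches from about 0.3 to 0.775 m from the base axis. Payload 14.6 kg.
Tool frame: the origin (TCP) lies on the centre line of the jaws, within the pads' length; the fingertips stand 19 mm ahead of it and the grasp point (between the pads) is the TCP; z points along the fingers, y is the line along which they close (so a half turn about z gives the same grasp; the last joint's range is limited). The gripper opens to 94 mm and grips with 3 to 60 N. Pads are 16 mm wide; open, the fingers measure 119 mm over their backs; the gripper's body (75 mm by 177 mm) begins 78 mm behind the grasp point.
Start: joints at [1.147, 0.3, 1.521, -0, 1.321, -0.067], TCP at [0.192, 0.515, 0.224] pointing down, gripper open.
Joint ranges: [-3.03, 3.03], [-0.79, 2.21], [0.23, 2.52], [-1.04, 4.18], [0, 3.07], [-2.55, 2.55]. Speed limits (rad/s): [2.22, 2.22, 2.57, 3.14, 3.14, 3.14].

### API

Orientations are given as [roll, pitch, yaw] about the fixed x, y, z axes, in that order (R = Rz(yaw) Ry(pitch) Rx(roll)).
In Python, from station import get_obs, camera, workorder gives the robot as it stands.
- The arm moves only by the tool play_rows, never from a script. Its argument "motion" is a list that holds one entry, the list of rows, each a list of 7 numbers: the shift along the tool's x, y, z as a fraction of full scale, then the turn, a rotation vector about the tool's x, y, z as a fraction of full scale, then the opening, from -1 (shut) to 1 (fully open). In form: [[[x, y, z, ax, ay, az, grip], ...]]. A call has 1 to 10 rows; each row is the pose to reach, as a shift and turn from the pose commanded when the call began, along the tool's axes at that moment, turning the shorter way round; what a row does not reach only later rows make up. Full scale, the value 1, is 0.25 m for a shift and 2 pi rad for a turn. A row lasts 1/10 s, in which the tool goes at most 50 mm and 8.59 degrees, less where a joint would pass 70% of its speed; a pose out of reach is approached as far as the arm can. A call with a number of a shift or a turn outside -1 to 1 is refused whole. A call with a gripper value outside its range is refused whole. The fingers move at their own pace and stop on an object; "grip_force" is the grip in N (left out, the last holds). Time passes only in rows, so rows that repeat a pose let the fingers close. It gives the time, the measured TCP pose, the force, the opening and the grip force at its end, in the units of the state.
- get_obs(): the state, without advancing time (a new reading comes with each control period).
- camera(name): name is "scene" or "top" or "wrist"; returns a dict with "frame" (480x640x3 uint8, red, green, blue), "z_map" (480x640 float32, m along the optical axis (not along the pixel's ray), 0 where there is no reading), "camera_matrix" (3x3 intrinsics, pixels), "T" (4x4, takes a point from camera to world coordinates); the wrist camera has in their place "T_tool_cam" (4x4, takes a point from camera to tool coordinates, whose origin is the TCP and whose axes are the flange's). Camera axes: x right, y up, looking along -z (the intrinsics and any distortion apply to the point x, -y, -z); pixel columns grow to the right and rows downward; lengths in m; the calibration is good to about 2 mm. A picture is of the moment at which its call begins: read the wrist's pose just before it.
- workorder.hand_in(): hands the job in; it is judged then, once.
The state is a dict: "time_s": time; "qpos": joint angles; "joint_vel": joint speeds; "tau": joint torques, N m; "ee_pos": TCP position; "eef_rot": TCP orientation; "force": force on the tool from outside, world axes, zero at the start; "moment": the same for the moment, N m; "grip_width": finger opening in m; "grip_force": force on a finger pad.
Only numpy, scipy, OpenCV 4.12 (cv2) and the standard library are available. Lean on these libraries where they do the work, as an engineer would, in place of code of your own. Each camera call takes 0.05 s, during which the arm holds its last target. There are 200 camera calls.

### The job

Put the loose steel measuring cups away: lift the sprung plunger, swing the dust hood aside and let the plunger drop home in the parked notch, move the brass adapter ring from the stand disc into the steel dish, then nest all the cups that are there one inside the other in size order, upright and fully down, on the stand disc, the widest one outermost and wholly on the disc. Then swing the hood back over the cups and let the plunger drop home in its notch. Leave the dish and everything else on the bench where it is.

Things in the scene. Friction and masses are not known exactly. Their poses are not given: they have to be found in the camera images.
- station: the fixed storage station: a blue base plate 10 mm thick (130 x 130 mm around the stand disc, then a 90 mm wide tongue out to the post). Its origin is on the work surface under the centre of the stand disc; its x axis points from the disc to the post, z up. The station's place and yaw differ from start to start; it does not move.
- stand (a point): centre of the top face of the stand disc, a bare aluminium disc 100 mm in diameter on the base plate; its top is 16 mm above the work surface. The cups are kept here, under the hood.
- post (a point): point on the axis of the 32 mm steel post round which the hood arm turns, 180 mm from the stand's centre, 149 mm above the work surface. A fixed index plate, 150 mm in diameter, sits on the post at 140 to 158 mm height; its raised 9 mm ring has two notches, one for the hood over the stand, one for the hood parked.
- hood_arm (a joint): angle of the hood arm (rad): 0 = hood over the stand (covered notch), grows clockwise seen from above; 1.5 = parked notch, hood swung aside to the robot's left. End stops -0.08 and 1.58. It starts locked at 0, turns with about 2 N at the knob and stays where it is left. The notches leave about 0.02 rad of play.
- plunger (a joint): lift of the sprung index plunger (m): 0 = fully down in a notch (home, arm locked), 0.008 = resting on the ring between notches, 0.018 = upper stop. Lift it more than 0.009 (and less than 0.018) to turn the arm; the spring pushes down with 3 N at home, 6 N at the top. Let go over a notch (within about 0.03 rad) it drops home by itself.
- knob_mid (a point): middle of the plunger's black round knob, 26 mm in diameter and 26 mm tall, axis vertical; 213 mm above the work surface when home, 60 mm from the post's axis towards the hood. It rises and swings with plunger and arm and spins freely about its own axis. 20 mm below the knob's underside is the top of the 30 mm wide arm (180 mm above the work surface; arm hub and post up to 188 mm).
- hood (a point): centre of the underside of the grey dust hood, a disc 100 mm in diameter carried by the arm 180 mm from the post's axis; underside 130 mm above the work surface. The hood does not go up or down, only round.
- cup70: open round steel cup with straight walls, 70 mm outside diameter, 38 mm tall, wall 3 mm, floor 5 mm; origin at the centre of its underside, z up towards the mouth. The widest and lowest of the four. Some cups may be absent (None from the start). It stands upright somewhere on the bench at the start.
- cup56: open round steel cup with straight walls, 56 mm outside diameter, 54 mm tall, wall 3 mm, floor 5 mm; origin at the centre of its underside, z up towards the mouth.  Some cups may be absent (None from the start). It stands upright somewhere on the bench at the start.
- cup42: open round steel cup with straight walls, 42 mm outside diameter, 70 mm tall, wall 3 mm, floor 5 mm; origin at the centre of its underside, z up towards the mouth.  Some cups may be absent (None from the start). It stands upright somewhere on the bench at the start.
- cup28: open round steel cup with straight walls, 28 mm outside diameter, 86 mm tall, wall 3 mm, floor 5 mm; origin at the centre of its underside, z up towards the mouth. The narrowest and tallest of the four. Some cups may be absent (None from the start). It stands upright somewhere on the bench at the start.
- adapter: a brass ring, 44 mm outside and 26 mm inside diameter, 18 mm tall, lying flat; origin at the centre of its underside. It starts on the stand disc, under the hood, in the way of the cups.
- dish: open flat round steel dish, 110 mm outside diameter, 22 mm tall, wall 3 mm, floor 4 mm; origin at the centre of its underside. It stands on the bench to the left of the station and stays there.
- injector1: bystander, to be left alone: a fuel injector, 50 mm long and 16 mm thick, lying among the cups; origin at its underside.
- injector2: bystander, to be left alone: a second such injector lying on the bench; origin at its underside.
- screwdriver: bystander, to be left alone: a screwdriver, 190 mm long, lying on the bench; origin at its underside.
- spray_can: bystander, to be left alone: a red can, 66 mm in diameter, 190 mm tall; origin at its underside.
- additive: bystander, to be left alone: a white bottle, 52 mm in diameter, 130 mm tall; origin at its underside.
- injector3: bystander, to be left alone: a third such injector; origin at its underside.
Things that resemble listed ones, but are neither listed nor needed, are in the scene too. What is shaped like the dish but blue or orange is not meant. What is shaped like the cup28 but brown is not meant.

How it is judged:
On the way, in this order (a step that is already met when the one before it is completed fails the run):
1. the hood stands aside, locked by the plunger in the parked notch (value of joint hood_arm between 1.46 and 1.54 rad and value of joint plunger below 0.002 m), for 0.3 s.
2. with the hood still locked aside, all cups are nested on the stand disc (all of step 1 and angle between each of cup70, cup56, cup42, cup28's own z axis and vertical below 0.08 rad and horizontal distance between cup70 and stand below 0.016 m and linear speed of each of cup70, cup56, cup42, cup28 below 0.02 m/s and height (world z) of cup70 between 0.0135 and 0.0195 m and contact force between each of cup70, cup56, cup42, cup28 and the fingers below 0.2 N and horizontal distance between cup56 and stand below 0.023 m and height (world z) of cup56 between 0.0135 and 0.0245 m and horizontal distance between cup56 and cup70 below 0.0055 m and z of each of cup56, cup42, cup28 in the frame of cup70 above 0.003 m and horizontal distance between cup42 and stand below 0.03 m and height (world z) of cup42 between 0.0135 and 0.0295 m and horizontal distance between cup42 and cup70 below 0.0125 m and horizontal distance between cup42 and cup56 below 0.0055 m and z of each of cup42, cup28 in the frame of cup56 above 0.003 m and horizontal distance between cup28 and stand below 0.037 m and height (world z) of cup28 between 0.0135 and 0.0345 m and horizontal distance between cup28 and cup70 below 0.0195 m and horizontal distance between cup28 and cup56 below 0.0125 m and horizontal distance between cup28 and cup42 below 0.0055 m and z of cup28 in the frame of cup42 above 0.003 m), for 0.3 s.
At the end, for the whole second after the job is handed in: All present cups upright (0.08), at rest and released on the stand disc, each narrower cup fully down inside all wider ones (height within 3.5 mm), none overhanging the disc by over 1 mm; hood arm at 0 within 0.04 rad, plunger home (below 2 mm). Adapter flat in the dish (angle between each of cup70, cup56, cup42, cup28's own z axis and vertical below 0.08 rad and horizontal distance between cup70 and stand below 0.016 m and linear speed of each of cup70, cup56, cup42, cup28 below 0.02 m/s and height (world z) of cup70 between 0.0135 and 0.0195 m and contact force between each of cup70, cup56, cup42, cup28 and the fingers below 0.2 N and horizontal distance between cup56 and stand below 0.023 m and height (world z) of cup56 between 0.0135 and 0.0245 m and horizontal distance between cup56 and cup70 below 0.0055 m and z of each of cup56, cup42, cup28 in the frame of cup70 above 0.003 m and horizontal distance between cup42 and stand below 0.03 m and height (world z) of cup42 between 0.0135 and 0.0295 m and horizontal distance between cup42 and cup70 below 0.0125 m and horizontal distance between cup42 and cup56 below 0.0055 m and z of each of cup42, cup28 in the frame of cup56 above 0.003 m and horizontal distance between cup28 and stand below 0.037 m and height (world z) of cup28 between 0.0135 and 0.0345 m and horizontal distance between cup28 and cup70 below 0.0195 m and horizontal distance between cup28 and cup56 below 0.0125 m and horizontal distance between cup28 and cup42 below 0.0055 m and z of cup28 in the frame of cup42 above 0.003 m and value of joint hood_arm between -0.04 and 0.04 rad and value of joint plunger below 0.002 m and horizontal distance between adapter and dish below 0.032 m and z of adapter in the frame of dish between 0.002 and 0.008 m and angle between adapter's own z axis and vertical below 0.1 rad); the robot touches nothing.
It fails at once if another thing on the bench is knocked away (moved over 5 cm) (distance of any of injector1, injector2, screwdriver, spray_can, additive, injector3, dish from where it was at the start of the episode above 0.05 m).
Of cup70, cup56, cup42, cup28 only 3 to 4 are there at a start; the rules pass over those that are not, and their reading is None.
At some moment in a run one of cup70, cup56, cup42 may be knocked a few centimetres aside while the robot is not near it.
It also fails if it takes over 210 s, if anything falls off the work surface, if the arm or the gripper's body presses on something with over 40 N, if the wrist force passes 120 N, or if a joint passes its speed limit or range.

## Working session

There is one attempt and no reset: what is moved stays moved. The work goes in short steps, Python scripts to look and compute and a tool call to move; the robot and the scene stay as the last step left them, time stands still between calls to the robot, and variables do not carry over. Pictures are saved under pics/ and viewed, at most 14 in all, crops included, and the job is handed in when it is done.

Besides the shell and the picture viewer there is one more tool, called as name(argument=value, ...) on one line, values as JSON. play_rows: Moves the arm, as the interface text tells. Its arguments: {"type":"object","properties":{"motion":{"type":"array"},"grip_force":{"type":"number"}},"required":["motion"]}

```bash
ls; mkdir -p pics; python3 - <<'E'
from station import get_obs,camera
import numpy as np,cv2
print(get_obs())
for n in ("top","scene"):
    c=camera(n); np.savez(f"pics/{n}0.npz",**c)
    cv2.imwrite(f"pics/{n}0.png",c["frame"][:,:,::-1]); print(n,c["camera_matrix"].tolist(),c["T"].round(4).tolist(),list(c))
E
```

```text
pics
{'time_s': 0.0, 'qpos': array([ 1.14739961e+00,  3.00470332e-01,  1.52157941e+00,  7.98297349e-06,
        1.32074103e+00, -6.65751934e-02]), 'joint_vel': array([ 0.00085912, -0.0010782 , -0.00069321,  0.0001553 , -0.00085522,
       -0.00047122]), 'tau': array([-2.06651610e-03, -5.31797755e+01, -3.52733588e+01,  7.07633444e-02,
        2.43535376e-02, -1.34539955e-04]), 'ee_pos': array([0.19199866, 0.51513184, 0.22388746]), 'eef_rot': array([-3.14039771e+00, -8.74207196e-05,  2.78476909e+00]), 'force': array([ 0.92318916, -0.22418964,  0.06066186]), 'moment': array([0.03567713, 0.00349157, 0.03000624]), 'grip_force': 0.0, 'grip_width': 0.09439916310838548}
top [[526.7961789305581, 0.0, 315.0604207636102], [0.0, 526.7961789305581, 238.51471078622862], [0.0, 0.0, 1.0]] [[0.0195, 0.9978, -0.0633, 0.3999], [-0.9998, 0.0189, -0.0111, -0.0714], [-0.0098, 0.0635, 0.9979, 1.3147], [0.0, 0.0, 0.0, 1.0]] ['frame', 'z_map', 'camera_matrix', 'T']
scene [[494.16235273089643, 0.0, 320.29755656038856], [0.0, 494.16235273089643, 240.49349767457227], [0.0, 0.0, 1.0]] [[0.7968, -0.3384, 0.5006, 1.1226], [0.6039, 0.4186, -0.6783, -0.9563], [0.02, 0.8428, 0.5379, 0.8496], [0.0, 0.0, 0.0, 1.0]] ['frame', 'z_map', 'camera_matrix', 'T']
```

View pics/top0.png

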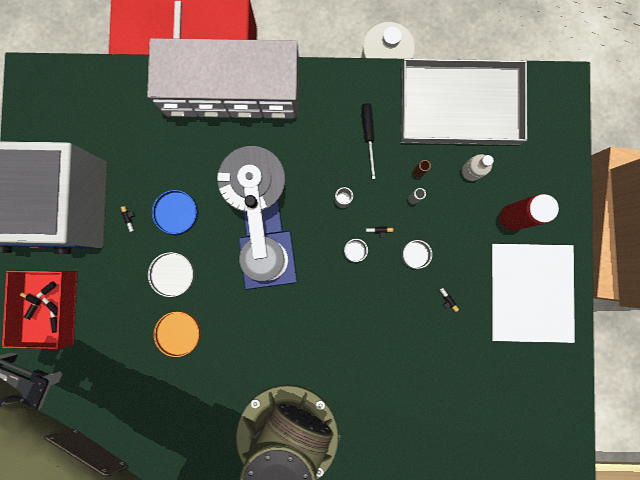

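View pics/scene0.png

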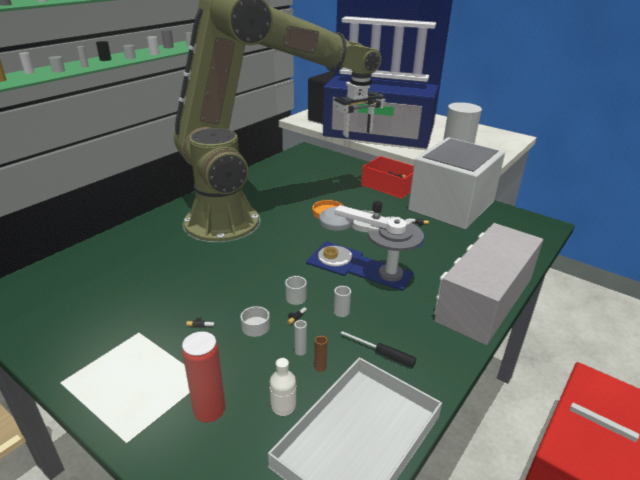

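Top view: all four cups are there, at about (417,254) cup70, (355,250) cup56, (344,197) cup42 and (418,196) cup28. The brown one at (423,168) is the decoy. The steel dish is at (171,274), with the blue and orange ones at (175,212) and (176,334). The hood is at (263,258), the knob at (251,201) and the post at (249,177).

```bash
cat > h.py <<'E'
import numpy as np,cv2
from scipy.optimize import least_squares
from scipy.spatial.transform import Rotation as R
from station import get_obs,camera
def cloud(c,T=None):
    T=c["T"] if T is None else T
    K=c["camera_matrix"];z=c["z_map"];v,u=np.mgrid[:480,:640]
    P=np.stack([(u-K[0,2])/K[0,0]*z,-(v-K[1,2])/K[1,1]*z,-z],-1)@T[:3,:3].T+T[:3,3]
    P[z<=0]=np.nan; return P
def toolT(o):
    T=np.eye(4);T[:3,:3]=R.from_euler("xyz",o["eef_rot"]).as_matrix();T[:3,3]=o["ee_pos"];return T
def wrist(name):
    o=get_obs();c=camera("wrist");T=toolT(o)@c["T_tool_cam"];c["T"]=T
    cv2.imwrite(f"pics/{name}.png",c["frame"][:,:,::-1]);np.savez(f"pics/{name}.npz",**c);return c
def circ(p,r=None):
    m=p.mean(0)
    if r is None:
        s=least_squares(lambda a:np.hypot(*(p-a[:2]).T)-a[2],[*m,.03],loss="soft_l1",f_scale=.001);return s.x
    s=least_squares(lambda a:np.hypot(*(p-a[:2]).T)-r,m,loss="soft_l1",f_scale=.001);return s.x
def near(P,xy,rad,z0,z1):
    q=P.reshape(-1,3);d=np.hypot(q[:,0]-xy[0],q[:,1]-xy[1]);return q[(d<rad)&(q[:,2]>z0)&(q[:,2]<z1)]
def proj(c,w):
    T=c["T"];K=c["camera_matrix"];p=(np.asarray(w)-T[:3,3])@T[:3,:3]
    return np.array([K[0,2]+K[0,0]*p[...,0]/-p[...,2],K[1,2]-K[1,1]*p[...,1]/-p[...,2]]).T
def delta(pos,yaw=None,rot=None):
    """row numbers (shift,turn as fractions) from the present pose to the tool pointing down at pos with yaw"""
    o=get_obs();T=toolT(o);A=T[:3,:3]
    B=A if yaw is None else R.from_euler("xyz",[np.pi,0,yaw]).as_matrix()
    return (A.T@(np.asarray(pos)-T[:3,3])/.25).round(4),(R.from_matrix(A.T@B).as_rotvec()/2/np.pi).round(4)
E
python3 - <<'E'
from h import *
for n in ("top0","scene0"):
    c=dict(np.load(f"pics/{n}.npz"));P=cloud(c)
    if n=="top0":
        for nm,(u,v) in dict(cup70=(417,254),cup56=(355,250),cup42=(344,197),cup28=(419,195),dish=(171,274),hood=(263,258),knob=(251,201),post=(249,177),brown=(423,168),can=(543,208),ij1=(380,230),ij2=(450,300),base=(292,280)).items(): print(nm,P[v,u].round(3))
        q=P[274,171];hd=P[258,263]
    for nm,xy,H in (("cup70",P[254,417][:2],.038),("cup56",P[250,355][:2],.054),("cup42",P[197,344][:2],.07),("cup28",P[195,419][:2],.086),("dish",P[274,171][:2],.022)) if n=="top0" else S:
        s=near(P,xy,.065 if nm in("dish",) else .05,H-.006,H+.006)
        if len(s)>6: 
            a=circ(s[:,:2]);print(n,nm,len(s),np.percentile(s[:,2],[5,50,95]).round(4),a.round(4))
    if n=="top0": S=[(nm,P[v,u][:2],H) for nm,(u,v),H in (("cup70",(417,254),.038),("cup56",(355,250),.054),("cup42",(344,197),.07),("cup28",(419,195),.086),("dish",(171,274),.022))]
    # hood/arm pieces
    for nm,xy,z0,z1 in (("hoodtop",hd if n=="top0" else HD,.131,.176),("plate",None,.155,.162),("adapt",HD if n!="top0" else hd,.028,.04),("stand",HD if n!="top0" else hd,.0145,.018)):
        if n=="top0": HD=hd
        xy=HD if xy is None else xy
        s=near(P,xy,.07 if nm!="plate" else .3,z0,z1)
        if len(s)>6: print(n,nm,len(s),np.median(s[:,2]).round(4),circ(s[:,:2]).round(4))
print(P[251,331])
E
```

```text
cup70 [ 0.449 -0.311  0.005]
cup56 [ 0.456 -0.157  0.006]
cup42 [ 0.588 -0.127  0.007]
cup28 [ 0.594 -0.311  0.023]
dish [0.388 0.299 0.007]
hood [0.428 0.054 0.164]
knob [0.545 0.075 0.227]
post [0.601 0.086 0.194]
brown [ 0.663 -0.322  0.015]
can [ 0.546 -0.546  0.187]
ij1 [ 0.507 -0.217  0.015]
ij2 [ 0.338 -0.389  0.022]
base [ 0.379 -0.002  0.014]
top0 cup70 126 [0.0328 0.0383 0.0422] [ 0.4481 -0.3055  0.0331]
top0 cup56 90 [0.0501 0.0544 0.0586] [ 0.4544 -0.1562  0.0263]
top0 cup42 68 [0.0665 0.071  0.074 ] [ 0.5827 -0.1248  0.0192]
top0 cup28 56 [0.0807 0.0854 0.0896] [ 0.589  -0.3013  0.0125]
top0 dish 222 [0.0173 0.022  0.0267] [0.3876 0.2951 0.0532]
top0 hoodtop 1297 0.16 [0.4315 0.0589 0.0369]
top0 plate 1537 0.1589 [0.5162 0.0515 0.0998]
top0 stand 122 0.0158 [0.4331 0.0729 0.0638]
scene0 cup70 171 [0.0325 0.037  0.0403] [ 0.4495 -0.3072  0.0332]
scene0 cup56 114 [0.0484 0.0525 0.0567] [ 0.4558 -0.1575  0.0264]
scene0 cup42 92 [0.0648 0.0684 0.0716] [ 0.5837 -0.1265  0.0193]
scene0 cup28 75 [0.0806 0.0851 0.0882] [ 0.5898 -0.3033  0.0124]
scene0 dish 54 [0.0172 0.0207 0.0245] [0.3889 0.2944 0.0527]
scene0 hoodtop 608 0.1554 [0.4356 0.0536 0.0379]
scene0 plate 476 0.1587 [0.4922 0.1836 0.1657]
scene0 adapt 94 0.0334 [0.4221 0.0463 0.0178]
scene0 stand 247 0.0164 [0.4257 0.0562 0.0415]
[0.41455635 0.05869945 0.02369637]
```

```bash
python3 - <<'E'
from h import *
c=camera("wrist");print(c["T_tool_cam"].round(3).tolist(),c["camera_matrix"].round(0).tolist())
print(delta([.33,.30,.36],np.pi))
c=dict(np.load("pics/top0.npz"));P=cloud(c)
k=near(P,(.543,.075),.02,.218,.235);print("knob",k.mean(0),circ(k[:,:2],.009))
s=near(P,(.60,.086),.09,.150,.163);print("plate",len(s),circ(s[:,:2][np.hypot(*(s[:,:2]-[.6,.086]).T)>.06],.072))
E
```

```text
[[-0.0, 0.972, 0.236, 0.068], [1.0, 0.0, 0.001, 0.001], [0.001, 0.236, -0.972, -0.16], [0.0, 0.0, 0.0, 1.0]] [[409.0, 0.0, 315.0], [0.0, 409.0, 246.0], [0.0, 0.0, 1.0]]
(array([-0.8177, -0.6143, -0.5434]), array([-0.0001, -0.    , -0.0568]))
knob [0.54563982 0.0766858  0.22589039] [0.54561593 0.076624  ]
plate 1895 [0.60399536 0.08530255]
```

play_rows(motion=[[[-0.8177, -0.6143, -0.5434, -0.0001, 0, -0.0568, 1], [-0.8177, -0.6143, -0.5434, -0.0001, 0, -0.0568, 1], [-0.8177, -0.6143, -0.5434, -0.0001, 0, -0.0568, 1], [-0.8177, -0.6143, -0.5434, -0.0001, 0, -0.0568, 1], [-0.8177, -0.6143, -0.5434, -0.0001, 0, -0.0568, 1], [-0.8177, -0.6143, -0.5434, -0.0001, 0, -0.0568, 1], [-0.8177, -0.6143, -0.5434, -0.0001, 0, -0.0568, 1], [-0.8177, -0.6143, -0.5434, -0.0001, 0, -0.0568, 1]]])

```text
time_s: 0.95
ee_pos: [0.3301, 0.2998, 0.3601]
eef_rot: [3.141, 0.0, 3.14]
force: [-0.4, 0.2, 0.0]
grip_width: 0.0935
grip_force: 0.0
```

play_rows(motion=[[[-0.56, -0.888, 0, 0, 0, 0, 1], [-0.56, -0.888, 0, 0, 0, 0, 1], [-0.56, -0.888, 0, 0, 0, 0, 1], [-0.56, -0.888, 0, 0, 0, 0, 1], [-0.56, -0.888, 0, 0, 0, 0, 1], [-0.56, -0.888, 0, 0, 0, 0, 1], [-0.56, -0.888, 0, 0, 0, 0, 1]]])

```text
time_s: 1.65
ee_pos: [0.4704, 0.078, 0.3588]
eef_rot: [3.141, -0.002, 3.14]
force: [0.2, 0.1, 0.3]
grip_width: 0.0942
grip_force: 0.0
```

```bash
python3 - <<'E'
from h import *
print(get_obs()["ee_pos"])
c=wrist("w1");P=cloud(c)
k=near(P,(.546,.077),.02,.218,.235);print("knob",k.mean(0),k.min(0),k.max(0))
s=near(P,(.602,.086),.03,.180,.196);print("hub",len(s),s.mean(0),s.min(0),s.max(0))
s=near(P,(.43,.055),.062,.131,.164);print("hood",len(s),s.mean(0),s.min(0),s.max(0))
s=near(P,(.604,.086),.085,.150,.163);
if len(s):print("plate",len(s),circ(s[:,:2]),s.min(0),s.max(0))
s=near(P,(.43,.055),.062,.013,.0185);print("stand",len(s))
if len(s):print(circ(s[:,:2]))
E
```

```text
[0.47036198 0.07798876 0.35879411]
knob [0.54410476 0.07720325 0.22484102] [0.53320548 0.06473762 0.2180425 ] [0.55867464 0.09014815 0.22786907]
hub 719 [0.58869846 0.08648824 0.18182505] [0.5729391  0.06248555 0.18001575] [0.59701139 0.11012872 0.18428097]
hood 7770 [0.41985842 0.05907406 0.15811668] [0.37869872 0.00973458 0.14349528] [0.4754613  0.10816606 0.16397072]
plate 4683 [0.58646713 0.09080837 0.04327844] [0.53221878 0.01224075 0.15000255] [0.67959212 0.16011381 0.16273206]
stand 0
```

View pics/w1.png

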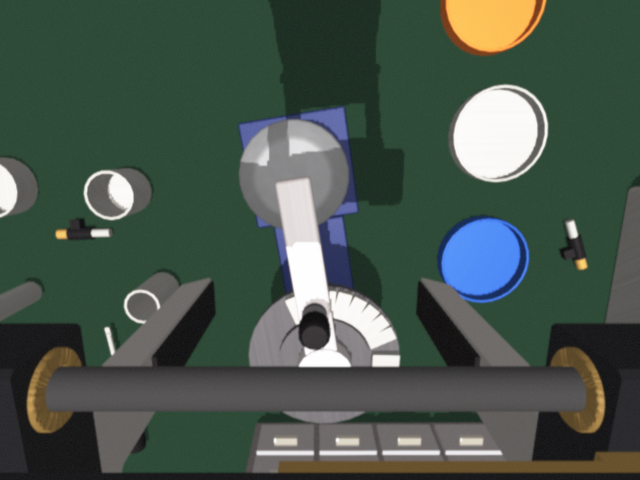

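Knob in w1 at (314,325): centre (0.546, 0.077), top 0.226 in both views, which matches the text. Hood centre is about (0.427, 0.059), post about (0.605, 0.086).

play_rows(motion=[[[-0.302, -0.004, 0, 0, 0, 0, 1], [-0.302, -0.004, 0.1, 0, 0, 0, 1], [-0.302, -0.004, 0.3, 0, 0, 0, 1], [-0.302, -0.004, 0.5, 0, 0, 0, 1], [-0.302, -0.004, 0.571, 0, 0, 0, 1], [-0.302, -0.004, 0.571, 0, 0, 0, -1], [-0.302, -0.004, 0.571, 0, 0, 0, -1], [-0.302, -0.004, 0.571, 0, 0, 0, -1], [-0.302, -0.004, 0.571, 0, 0, 0, -1], [-0.302, -0.004, 0.571, 0, 0, 0, -1]]], grip_force=25)

```text
time_s: 2.7
ee_pos: [0.5458, 0.0773, 0.2184]
eef_rot: [3.141, 0.002, -3.141]
force: [-0.7, 0.2, 0.6]
grip_width: 0.0573
grip_force: 0.0
```

play_rows(motion=[[[0, 0, 0, 0, 0, 0, -1], [0, 0, 0, 0, 0, 0, -1], [0, 0, 0, 0, 0, 0, -1], [0, 0, 0, 0, 0, 0, -1], [0, 0, 0, 0, 0, 0, -1], [0, 0, 0, 0, 0, 0, -1], [0, 0, 0, 0, 0, 0, -1]]])

```text
time_s: 3.4
ee_pos: [0.5455, 0.0771, 0.2174]
eef_rot: [3.141, 0.0, -3.142]
force: [-0.9, -0.9, 1.5]
grip_width: 0.0257
grip_force: 25.0
```

play_rows(motion=[[[0, 0, -0.025, 0, 0, 0, -1], [0, 0, -0.052, 0, 0, 0, -1], [0, 0, -0.052, 0, 0, 0, -1], [0, 0, -0.052, 0, 0, 0, -1]]])

```text
time_s: 3.8
ee_pos: [0.5454, 0.0771, 0.2303]
eef_rot: [3.141, -0.0, -3.142]
force: [1.4, 0.6, -6.4]
grip_width: 0.0253
grip_force: 25.0
```

Lifted about 13 mm with a 6 N pull, as expected. Next comes the swing.

play_rows(motion=[[[0.003, 0.036, 0, 0, 0, 0, -1], [0, 0.072, 0, 0, 0, 0, -1], [-0.008, 0.107, 0, 0, 0, 0, -1], [-0.021, 0.14, 0, 0, 0, 0, -1], [-0.039, 0.172, 0, 0, 0, 0, -1], [-0.061, 0.2, 0, 0, 0, 0, -1], [-0.088, 0.224, 0, 0, 0, 0, -1], [-0.117, 0.244, 0, 0, 0, 0, -1], [-0.15, 0.26, 0, 0, 0, 0, -1], [-0.184, 0.27, 0, 0, 0, 0, -1]]])

```text
time_s: 4.8
ee_pos: [0.5918, 0.1448, 0.2301]
eef_rot: [-3.141, -0.001, -3.141]
force: [-0.5, -7.2, -6.1]
grip_width: 0.0248
grip_force: 25.0
```

play_rows(motion=[[[0, 0, 0, 0, 0, 0, -1], [0, 0, 0, 0, 0, 0, -1]]])

```text
time_s: 5.0
ee_pos: [0.592, 0.1448, 0.2301]
eef_rot: [-3.142, -0.0, -3.142]
force: [3.3, -4.6, -5.8]
grip_width: 0.0254
grip_force: 25.0
```

```bash
python3 - <<'E'
from h import *
print(get_obs()["ee_pos"])
c=camera("top");P=cloud(c);cv2.imwrite("pics/top1.png",c["frame"][:,:,::-1]);np.savez("pics/top1.npz",**c)
s=near(P,(.592,.265),.08,.131,.166);print("hood",len(s),s.min(0),s.max(0),circ(s[np.hypot(*(s[:,:2]-s[:,:2].mean(0)).T)>.03][:,:2]))
s=near(P,(.4274,.059),.062,.0135,.0185);print("stand",len(s),s.min(0),s.max(0))
s=near(P,(.4274,.059),.05,.0285,.045);print("adapter",len(s),s.mean(0),circ(s[:,:2]))
c=wrist("w2");P=cloud(c)
s=near(P,(.592,.265),.08,.131,.166);print("hood",len(s),s.min(0),s.max(0))
E
```

```text
[0.5920235  0.14478091 0.23006855]h.py:16: RuntimeWarning: Mean of empty slice.
  m=p.mean(0)
  ret = um.true_divide(
Traceback (most recent call last):
  File "h.py", line 18, in circ
    s=least_squares(lambda a:np.hypot(*(p-a[:2]).T)-a[2],[*m,.03],loss="soft_l1",f_scale=.001);return s.x
ValueError: Initial guess is outside of provided bounds
```

play_rows(motion=[[[0, 0, 0.026, 0, 0, 0, -1], [0, 0, 0.052, 0, 0, 0, -1], [0, 0, 0.052, 0, 0, 0, -1], [0, 0, 0.052, 0, 0, 0, -1]]])

```text
time_s: 5.45
ee_pos: [0.5921, 0.1448, 0.2177]
eef_rot: [3.141, 0.001, -3.142]
force: [3.3, -4.9, -3.5]
grip_width: 0.0254
grip_force: 25.0
```

```bash
python3 - <<'E'
from h import *
c=dict(np.load("pics/top1.npz"));P=cloud(c)
s=near(P,(.592,.265),.08,.125,.19);print("hood",len(s));
if len(s): print(s.min(0),s.max(0))
s=near(P,(.4274,.059),.062,.0135,.0185);print("stand",len(s),s.min(0) if len(s) else 0,s.max(0) if len(s) else 0)
E
```

```text
hood 90
[0.57354168 0.18779509 0.16033291] [0.59061589 0.25940803 0.18632554]
stand 813 [ 0.36547963 -0.00115501  0.01350232] [0.48874659 0.1200159  0.01849989]
```

View pics/top1.png

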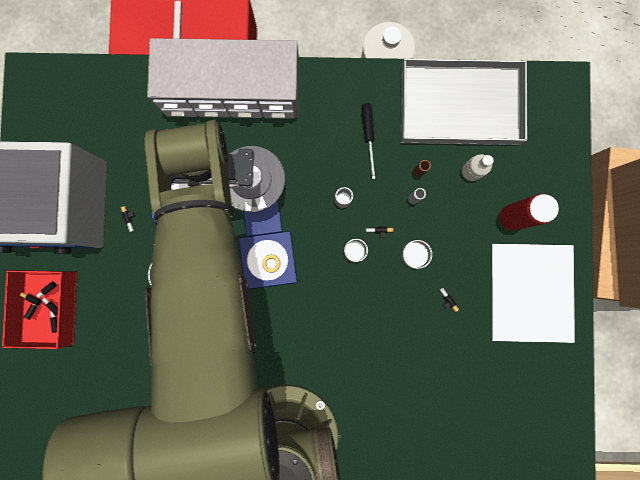

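Hood is clear of the disc (adapter at (271,264) on the disc at (267,261)), and the spring force at home height is about 3 N. Now I'll let go and check.

play_rows(motion=[[[0, 0, 0, 0, 0, 0, 0.2], [0, 0, 0, 0, 0, 0, 0.2], [0, 0, 0, 0, 0, 0, 0.2], [0, 0, 0, 0, 0, 0, 0.2], [0, 0, -0.2, 0, 0, 0, 0.2], [0, 0, -0.4, 0, 0, 0, 0.2], [0.25, 0, -0.5, 0, 0, 0, 0.2], [0.45, 0, -0.5, 0, 0, 0, 0.2], [0.5, -0.1, -0.5, 0, 0, 0, 0.2], [0.5, -0.1, -0.5, 0, 0, 0, 0.2]]])

```text
time_s: 6.45
ee_pos: [0.4642, 0.1186, 0.3441]
eef_rot: [3.141, 0.003, -3.141]
force: [0.3, 0.6, 0.5]
grip_width: 0.0562
grip_force: 0.0
```

```bash
python3 - <<'E'
from h import *
print(get_obs()["ee_pos"],get_obs()["grip_width"])
c=wrist("w3");P=cloud(c)
k=near(P,(.592,.146),.022,.215,.24);print("knob",len(k),np.median(k,0),k.min(0),k.max(0))
s=near(P,(.592,.265),.08,.141,.166);print("hood",len(s),s.min(0),s.max(0))
s=near(P,(.4274,.059),.065,.0135,.0185);print("stand",len(s))
s=near(P,(.388,.295),.07,.018,.026);print("dish",len(s),circ(s[:,:2]) if len(s) else 0)
s=near(P,(.42,.05),.05,.0285,.045);print("adapter",len(s),circ(s[:,:2]) if len(s) else 0)
E
```

```text
[0.46422193 0.11859727 0.34409143] 0.056237847316150356
knob 141 [0.59896542 0.14465244 0.22597369] [0.59600389 0.13469441 0.22141513] [0.60386502 0.15488674 0.22756392]
hood 3407 [0.51763359 0.21922958 0.14100205] [0.56019816 0.30986738 0.16564891]
stand 4805
dish 975 [0.38782133 0.29482882 0.05311758]
adapter 789 [0.41940113 0.04860965 0.01770293]
```

View pics/w3.png

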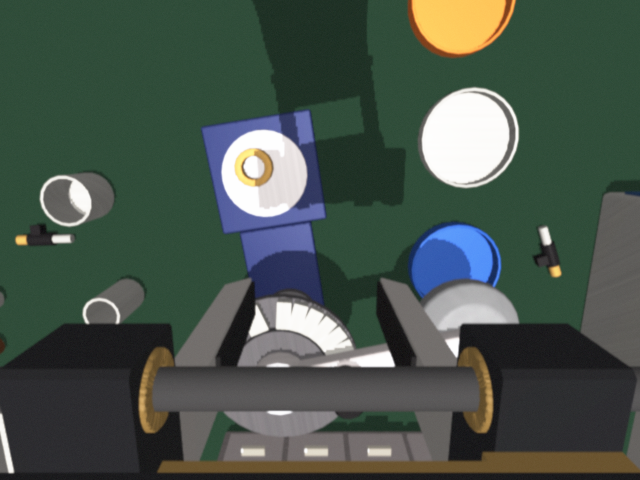

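Knob top at 0.226, so the plunger is home and the hood parked. The adapter is in w3 at (254,167), at (0.419, 0.049). The steel dish is at (468,138), at (0.388, 0.295), not the blue one (455,265) or the orange one (461,5).

play_rows(motion=[[[0.1, -0.15, 0, 0, 0, 0, 0.4], [0.18, -0.28, 0.1, 0, 0, 0, 0.4], [0.18, -0.28, 0.3, 0, 0, 0, 0.4], [0.18, -0.28, 0.5, 0, 0, 0, 0.4], [0.18, -0.28, 0.7, 0, 0, 0, 0.4], [0.18, -0.28, 0.9, 0, 0, 0, 0.4], [0.18, -0.28, 0.9, 0, 0, 0, 0.4], [0.18, -0.28, 0.9, 0, 0, 0, 0.4]]])

```text
time_s: 7.3
ee_pos: [0.4224, 0.0499, 0.1184]
eef_rot: [3.141, -0.001, -3.141]
force: [1.1, -0.5, 0.6]
grip_width: 0.0656
grip_force: 0.0
```

```bash
python3 - <<'E'
from h import *
print(get_obs()["ee_pos"],get_obs()["grip_width"],delta([.4194,.0486,.039],np.pi))
# stand centre: pixels of white disc edge -> plane z=.016
def plane(c,uv,z):
    K=c["camera_matrix"];T=c["T"];d=np.stack([(uv[:,0]-K[0,2])/K[0,0],-(uv[:,1]-K[1,2])/K[1,1],-np.ones(len(uv))],1)@T[:3,:3].T
    return T[:3,3]+d*((z-T[2,3])/d[:,2])[:,None]
for n,seed in (("w3",(290,190)),("top1",(255,250))):
    c=dict(np.load(f"pics/{n}.npz"));f=c["frame"].astype(int)
    m=((f.min(2)>140)|((f[...,0]>150)&(f[...,2]<120)&(f[...,1]>100))).astype(np.uint8)
    k,l=cv2.connectedComponents(m);m=(l==l[seed[1],seed[0]]).astype(np.uint8)
    ct=max(cv2.findContours(m,0,1)[0],key=len)[:,0].astype(float);w=plane(c,ct,.016);print(n,circ(w[:,:2]),len(ct))
E
```

```text
[0.42235856 0.04988121 0.11836043] 0.06559483672320687 (array([ 0.0116, -0.0053,  0.3174]), array([ 0.0001, -0.0001,  0.    ]))
w3 [0.42787007 0.05842036 0.05024666] 243
top1 [0.42799455 0.06000881 0.04926688] 113
```

play_rows(motion=[[[0.012, -0.005, 0.15, 0, 0, 0, 0.4], [0.012, -0.005, 0.317, 0, 0, 0, 0.4], [0.012, -0.005, 0.317, 0, 0, 0, -1], [0.012, -0.005, 0.317, 0, 0, 0, -1], [0.012, -0.005, 0.317, 0, 0, 0, -1], [0.012, -0.005, 0.317, 0, 0, 0, -1], [0.012, -0.005, 0.317, 0, 0, 0, -1], [0.012, -0.005, 0.317, 0, 0, 0, -1]]])

```text
time_s: 8.1
ee_pos: [0.42, 0.0486, 0.0403]
eef_rot: [3.141, 0.004, -3.141]
force: [-0.9, -0.3, 9.8]
grip_width: 0.0429
grip_force: 25.0
```

play_rows(motion=[[[0, 0, 0, 0, 0, 0, -1], [0, 0, -0.15, 0, 0, 0, -1], [0, 0, -0.32, 0, 0, 0, -1], [0.05, 0.3, -0.32, 0, 0, 0, -1], [0.1, 0.5, -0.32, 0, 0, 0, -1], [0.12, 0.7, -0.32, 0, 0, 0, -1], [0.12, 0.9, -0.32, 0, 0, 0, -1], [0.12, 0.98, -0.32, 0, 0, 0, -1], [0.12, 0.98, -0.32, 0, 0, 0, -1], [0.12, 0.98, -0.32, 0, 0, 0, -1]]])

```text
time_s: 9.1
ee_pos: [0.3883, 0.2941, 0.1192]
eef_rot: [3.141, 0.001, -3.139]
force: [-0.2, 0.2, -0.6]
grip_width: 0.0428
grip_force: 25.0
```

play_rows(motion=[[[0, 0, 0.2, 0, 0, 0, -1], [0, 0, 0.358, 0, 0, 0, -1], [0, 0, 0.358, 0, 0, 0, -1], [0, 0, 0.358, 0, 0, 0, 0.25], [0, 0, 0.358, 0, 0, 0, 0.25], [0, 0, 0.358, 0, 0, 0, 0.25], [0, 0, 0.2, 0, 0, 0, 0.25], [0, 0, 0, 0, 0, 0, 0.25], [0.16, -0.2, -0.2, 0, 0, 0, 1], [0.16, -0.3, -0.4, 0, 0, 0, 1]]])

```text
time_s: 10.1
ee_pos: [0.3529, 0.2351, 0.1919]
eef_rot: [3.141, -0.0, -3.14]
force: [1.2, -0.1, 0.5]
grip_width: 0.0715
grip_force: 0.0
```

```bash
python3 - <<'E'
from h import *
print(get_obs()["ee_pos"],get_obs()["grip_width"])
c=wrist("w4");P=cloud(c)
s=near(P,(.388,.295),.07,.0185,.0255);print("z22",len(s))
d=np.hypot(*(s[:,:2]-[.388,.295]).T)
print("adapter",circ(s[d<.035][:,:2]),np.median(s[d<.035],0),"dish",circ(s[d>.04][:,:2]))
E
```

```text
[0.35291994 0.23510571 0.19193691] 0.07145287004380882
z22 2560
adapter [0.38814125 0.29237304 0.01763047] [0.38503726 0.28986028 0.02182124] dish [0.3871707  0.29523412 0.05304554]
```

Adapter is flat in the dish (top at 0.022, 3 mm off the dish centre). Next, the cups.

play_rows(motion=[[[0, -0.2, -0.2, 0, 0, 0, 1], [0, -0.4, -0.4, 0, 0, 0, 1], [0, -0.6, -0.43, 0, 0, 0, 1], [0, -0.8, -0.43, 0, 0, 0, 1], [0, -1, -0.43, 0, 0, 0, 1], [0, -1, -0.43, 0, 0, 0, 1]]])

```text
time_s: 10.75
ee_pos: [0.354, -0.0162, 0.2994]
eef_rot: [-3.142, 0.003, 3.141]
force: [0.5, 0.3, 0.0]
grip_width: 0.0939
grip_force: 0.0
```

play_rows(motion=[[[0, -0.2, 0, 0, 0, 0, 1], [0, -0.4, 0, 0, 0, 0, 1], [0, -0.6, 0, 0, 0, 0, 1], [0, -0.8, 0, 0, 0, 0, 1], [0, -0.84, 0, 0, 0, 0, 1], [0, -0.84, 0, 0, 0, 0, 1]]])

```text
time_s: 11.35
ee_pos: [0.3543, -0.2248, 0.2981]
eef_rot: [3.141, 0.0, 3.139]
force: [0.5, 0.7, 0.4]
grip_width: 0.0941
grip_force: 0.0
```

```bash
cat >> h.py <<'E'
CUPS=dict(cup70=(.449,-.3065,.038,.0335),cup56=(.4555,-.157,.054,.0265),cup42=(.583,-.126,.07,.0195),cup28=(.5895,-.3025,.086,.0125))
def findcups(c,names=CUPS,rad=.05):
    P=cloud(c);out={}
    for n in names:
        x,y,H,r=CUPS[n]
        for _ in range(2):
            s=near(P,(x,y),rad if _==0 else r+.008,H-.005,H+.005)
            if len(s)<15: print(n,"not seen");break
            x,y,rr=circ(s[:,:2])
        else: out[n]=(x,y);print(n,len(s),"centre",round(x,4),round(y,4),"r",round(rr,4),"(",r,") z",np.median(s[:,2]).round(4))
    return out
E
python3 - <<'E'
from h import *
print(get_obs()["ee_pos"])
c=wrist("w5");o=findcups(c)
if "cup70" in o: print(delta([*o["cup70"],.12],np.pi))
E
```

```text
[ 0.35430927 -0.2248015   0.29809128]
cup70 573 centre 0.4477 -0.3064 r 0.0332 ( 0.0335 ) z 0.0377
cup56 571 centre 0.4541 -0.1573 r 0.0262 ( 0.0265 ) z 0.0536
cup42 358 centre 0.5824 -0.126 r 0.0191 ( 0.0195 ) z 0.0696
cup28 310 centre 0.5879 -0.3022 r 0.0124 ( 0.0125 ) z 0.0853
(array([-0.3729, -0.3309,  0.7124]), array([ 0.0001,  0.0001, -0.0002]))
```

View pics/w5.png

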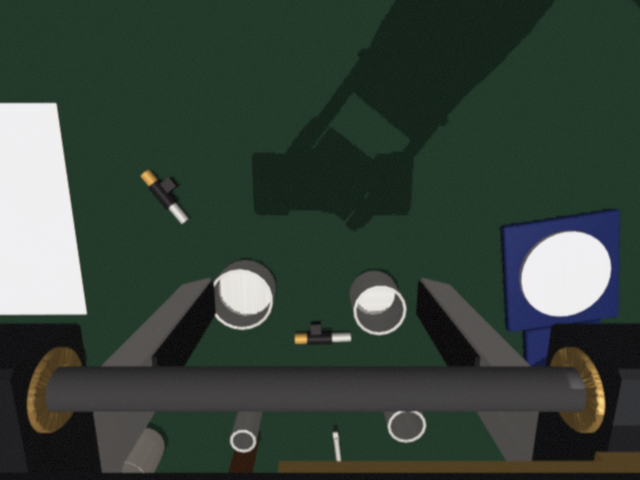

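Cups in w5: cup70 (243,297), cup56 (379,305), cup42 (407,425), steel cup28 rim (243,440) with the brown decoy behind it at (243,462). Sizes and rim heights match the text.

play_rows(motion=[[[-0.19, -0.17, 0, 0, 0, 0, 1], [-0.373, -0.331, 0.1, 0, 0, 0, 1], [-0.373, -0.331, 0.3, 0, 0, 0, 1], [-0.373, -0.331, 0.5, 0, 0, 0, 1], [-0.373, -0.331, 0.712, 0, 0, 0, 1], [-0.373, -0.331, 0.712, 0, 0, 0, 1], [-0.373, -0.331, 0.712, 0, 0, 0, 1]]])

```text
time_s: 12.1
ee_pos: [0.4478, -0.3041, 0.1179]
eef_rot: [3.138, -0.003, -3.139]
force: [0.6, 0.6, 1.1]
grip_width: 0.094
grip_force: 0.0
```

```bash
python3 - <<'E'
from h import *
print(get_obs()["ee_pos"],delta([.448,-.3064,.0275],np.pi))
E
```

```text
[ 0.44779497 -0.3040923   0.11786155] (array([-0.0019, -0.0104,  0.3614]), array([ 0.0005, -0.0005,  0.0003]))
```

play_rows(motion=[[[0, -0.004, 0.18, 0, 0, 0, 1], [0, -0.004, 0.366, 0, 0, 0, 1], [0, -0.004, 0.366, 0, 0, 0, 1], [0, -0.004, 0.366, 0, 0, 0, -1], [0, -0.004, 0.366, 0, 0, 0, -1], [0, -0.004, 0.366, 0, 0, 0, -1], [0, -0.004, 0.366, 0, 0, 0, -1], [0, -0.004, 0.366, 0, 0, 0, -1], [0, -0.004, 0.366, 0, 0, 0, -1], [0, -0.004, 0.366, 0, 0, 0, -1]]])

```text
time_s: 13.1
ee_pos: [0.4489, -0.3079, 0.0302]
eef_rot: [-3.141, 0.002, -3.141]
force: [-1.7, 3.4, 11.8]
grip_width: 0.0685
grip_force: 25.0
```

play_rows(motion=[[[0, 0, -0.15, 0, 0, 0, -1], [0, 0, -0.35, 0, 0, 0, -1], [0, 0, -0.5, 0, 0, 0, -1], [0, 0.2, -0.5, 0, 0, 0, -1], [0, 0.4, -0.5, 0, 0, 0, -1], [0, 0.6, -0.5, 0, 0, 0, -1], [0, 0.8, -0.5, 0, 0, 0, -1], [0, 1, -0.5, 0, 0, 0, -1], [0.04, 1, -0.5, 0, 0, 0, -1]]])

```text
time_s: 14.0
ee_pos: [0.4381, -0.0531, 0.1541]
eef_rot: [3.141, 0.001, -3.136]
force: [-0.1, -0.5, -1.5]
grip_width: 0.0687
grip_force: 25.0
```

play_rows(motion=[[[0.02, 0.2, 0, 0, 0, 0, -1], [0.04, 0.4, 0, 0, 0, 0, -1], [0.04, 0.468, 0, 0, 0, 0, -1], [0.04, 0.468, 0, 0, 0, 0, -1], [0.04, 0.468, 0.2, 0, 0, 0, -1], [0.04, 0.468, 0.3, 0, 0, 0, -1], [0.04, 0.468, 0.3, 0, 0, 0, -1], [0.04, 0.468, 0.3, 0, 0, 0, -1]]])

```text
time_s: 14.8
ee_pos: [0.4285, 0.0587, 0.0793]
eef_rot: [3.141, 0.0, 3.141]
force: [-0.2, 0.2, -0.6]
grip_width: 0.0685
grip_force: 25.0
```

```bash
python3 - <<'E'
from h import *
print(get_obs()["ee_pos"],delta([.428,.059,.046],np.pi))
c=wrist("w6");P=cloud(c);s=near(P,get_obs()["ee_pos"][:2],.045,get_obs()["ee_pos"][2]+.002,get_obs()["ee_pos"][2]+.012);print(len(s),circ(s[:,:2],.0335))
E
```

```text
[0.42849394 0.05868982 0.07932468] (array([0.002 , 0.0012, 0.1333]), array([ 0.0001,  0.0001, -0.0001]))
4151 [0.42732664 0.05939293]
```

play_rows(motion=[[[0, 0, 0.08, 0, 0, 0, -1], [0, 0, 0.131, 0, 0, 0, -1], [0, 0, 0.131, 0, 0, 0, -1], [0, 0, 0.131, 0, 0, 0, 1], [0, 0, 0.131, 0, 0, 0, 1], [0, 0, 0.131, 0, 0, 0, 1], [0, 0, 0.131, 0, 0, 0, 1], [0, 0, 0, 0, 0, 0, 1], [0.1, 0, -0.2, 0, 0, 0, 1], [0.3, -0.2, -0.4, 0, 0, 0, 1]]])

```text
time_s: 15.85
ee_pos: [0.3769, 0.0329, 0.1556]
eef_rot: [3.141, 0.002, -3.139]
force: [0.2, -0.8, -0.1]
grip_width: 0.0941
grip_force: 0.0
```

play_rows(motion=[[[0, -0.15, -0.18, 0, 0, 0, 1], [0, -0.35, -0.36, 0, 0, 0, 1], [0, -0.4, -0.4, 0, 0, 0, 1], [0, -0.4, -0.4, 0, 0, 0, 1]]])

```text
time_s: 16.25
ee_pos: [0.3776, -0.0707, 0.2567]
eef_rot: [-3.14, 0.006, 3.139]
force: [0.5, 0.9, -1.0]
grip_width: 0.0942
grip_force: 0.0
```

```bash
python3 - <<'E'
from h import *
print(get_obs()["ee_pos"])
c=wrist("w7");o=findcups(c,["cup56","cup42","cup28"])
P=cloud(c);s=near(P,(.428,.059),.045,.048,.06);print("cup70",np.median(s,0),circ(s[:,:2]))
print(delta([*o["cup56"],.12],np.pi))
E
```

```text
[ 0.37761134 -0.07070552  0.25672829]
cup56 502 centre 0.4539 -0.1565 r 0.0262 ( 0.0265 ) z 0.0536
cup42 546 centre 0.582 -0.1254 r 0.0192 ( 0.0195 ) z 0.0694
cup28 not seen
cup70 [0.4148187  0.07511291 0.05326936] [0.42801288 0.05904363 0.0332641 ]
(array([-0.307 , -0.3483,  0.5389]), array([-0.    ,  0.0005, -0.0004]))
```

play_rows(motion=[[[-0.15, -0.17, 0, 0, 0, 0, 1], [-0.307, -0.349, 0.1, 0, 0, 0, 1], [-0.307, -0.349, 0.3, 0, 0, 0, 1], [-0.307, -0.349, 0.5, 0, 0, 0, 1], [-0.307, -0.349, 0.65, 0, 0, 0, 1], [-0.307, -0.349, 0.783, 0, 0, 0, 1], [-0.307, -0.349, 0.783, 0, 0, 0, 0.8], [-0.307, -0.349, 0.783, 0, 0, 0, -1], [-0.307, -0.349, 0.783, 0, 0, 0, -1], [-0.307, -0.349, 0.783, 0, 0, 0, -1]]])

```text
time_s: 17.3
ee_pos: [0.4544, -0.1552, 0.0592]
eef_rot: [-3.141, 0.003, -3.141]
force: [0.6, 0.1, -1.1]
grip_width: 0.0658
grip_force: 0.0
```

play_rows(motion=[[[0, 0, 0, 0, 0, 0, -1], [0, 0, 0, 0, 0, 0, -1], [0, 0, 0, 0, 0, 0, -1], [0, 0, 0, 0, 0, 0, -1], [0, 0, 0, 0, 0, 0, -1]]])

```text
time_s: 17.8
ee_pos: [0.4542, -0.1554, 0.0587]
eef_rot: [-3.141, 0.002, -3.142]
force: [-0.9, 0.7, 8.4]
grip_width: 0.0561
grip_force: 25.0
```

play_rows(motion=[[[0, 0, -0.15, 0, 0, 0, -1], [0, 0, -0.36, 0, 0, 0, -1], [0, 0.2, -0.36, 0, 0, 0, -1], [0.05, 0.4, -0.36, 0, 0, 0, -1], [0.105, 0.6, -0.36, 0, 0, 0, -1], [0.105, 0.8, -0.36, 0, 0, 0, -1], [0.105, 0.858, -0.36, 0, 0, 0, -1], [0.105, 0.858, -0.36, 0, 0, 0, -1], [0.105, 0.858, -0.36, 0, 0, 0, -1], [0.105, 0.858, -0.36, 0, 0, 0, -1]]])

```text
time_s: 18.8
ee_pos: [0.4274, 0.0584, 0.1477]
eef_rot: [3.141, 0.0, 3.141]
force: [0.9, -0.7, -0.9]
grip_width: 0.0564
grip_force: 25.0
```

```bash
python3 - <<'E'
from h import *
e=get_obs()["ee_pos"];print(e,get_obs()["grip_width"])
c=wrist("w8");P=cloud(c);s=near(P,e[:2],.04,e[2]-.010,e[2]+.001);print(len(s),np.median(s,0),circ(s[:,:2]),circ(s[:,:2],.0265))
E
```

```text
[0.42738254 0.05836996 0.14768707] 0.05641037359811188
4084 [0.4249307  0.0588542  0.14263253] [0.42679597 0.05906163 0.02642042] [0.42679215 0.05906063]
```

View pics/w8.png

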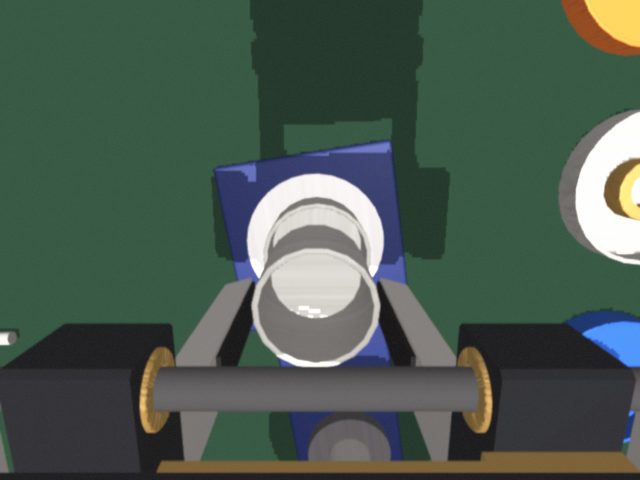

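The cup56 rim at (316,308) is centred over cup70 (behind it at (315,240)) to within 1.2 mm, so I lower it.

play_rows(motion=[[[-0.004, 0, 0.1, 0, 0, 0, -1], [-0.004, 0, 0.2, 0, 0, 0, -1], [-0.004, 0, 0.266, 0, 0, 0, -1], [-0.004, 0, 0.266, 0, 0, 0, -1], [-0.004, 0, 0.266, 0, 0, 0, 0.6], [-0.004, 0, 0.266, 0, 0, 0, 0.6], [-0.004, 0, 0.266, 0, 0, 0, 0.6], [-0.004, 0, 0.266, 0, 0, 0, 0.6], [-0.004, 0, 0.1, 0, 0, 0, 0.6], [-0.004, 0, -0.1, 0, 0, 0, 0.6]]])

```text
time_s: 19.85
ee_pos: [0.4272, 0.0592, 0.1729]
eef_rot: [3.141, -0.004, -3.141]
force: [0.8, 1.1, 0.7]
grip_width: 0.0752
grip_force: 0.0
```

play_rows(motion=[[[0.1, -0.15, -0.1, 0, 0, 0, 1], [0.15, -0.3, -0.25, 0, 0, 0, 1], [0, -0.45, -0.35, 0, 0, 0, 1], [-0.1, -0.55, -0.35, 0, 0, 0, 1], [-0.1, -0.55, -0.35, 0, 0, 0, 1]]])

```text
time_s: 20.35
ee_pos: [0.4553, -0.0812, 0.2608]
eef_rot: [-3.141, 0.002, 3.139]
force: [-0.4, 0.2, -0.4]
grip_width: 0.094
grip_force: 0.0
```

```bash
cat >> h.py <<'E'
def nest(c,xy=(.428,.059)):
    P=cloud(c)
    for n,zr,r in (("cup70",.054,.0335),("cup56",.075,.0265),("cup42",.096,.0195),("cup28",.117,.0125)):
        s=near(P,xy,r+.01,zr-.006,zr+.006)
        if len(s)>20: print("nest",n,len(s),np.median(s,0).round(4),circ(s[:,:2]).round(4),"max z near",near(P,xy,r+.01,0,.2)[:,2].max().round(4))
        else: print("nest",n,"none")
E
python3 - <<'E'
from h import *
print(get_obs()["ee_pos"])
c=wrist("w9");o=findcups(c,["cup42","cup28"]);nest(c)
if "cup42" in o:print(delta([*o["cup42"],.15],np.pi))
E
```

```text
[ 0.45533335 -0.08124015  0.26078336]
cup42 335 centre 0.582 -0.1252 r 0.0191 ( 0.0195 ) z 0.0696
cup28 not seen
nest cup70 1297 [0.4241 0.0501 0.0538] [0.427  0.0553 0.0292] max z near 0.0771
nest cup56 1000 [0.428  0.0625 0.0744] [0.4283 0.0584 0.0262] max z near 0.0771
nest cup42 none
nest cup28 none
(array([-0.5128, -0.1816,  0.4396]), array([ 0.0001, -0.    , -0.0003]))
```

play_rows(motion=[[[-0.17, -0.06, 0, 0, 0, 0, 0.7], [-0.34, -0.12, 0, 0, 0, 0, 0.7], [-0.513, -0.18, 0.1, 0, 0, 0, 0.7], [-0.513, -0.18, 0.3, 0, 0, 0, 0.7], [-0.513, -0.18, 0.5, 0, 0, 0, 0.7], [-0.513, -0.18, 0.65, 0, 0, 0, 0.7], [-0.513, -0.18, 0.74, 0, 0, 0, 0.7], [-0.513, -0.18, 0.74, 0, 0, 0, 0.4], [-0.513, -0.18, 0.74, 0, 0, 0, -1], [-0.513, -0.18, 0.74, 0, 0, 0, -1]]])

```text
time_s: 21.4
ee_pos: [0.5823, -0.123, 0.077]
eef_rot: [-3.141, 0.003, -3.141]
force: [-0.1, 0.1, -0.4]
grip_width: 0.059
grip_force: 0.0
```

play_rows(motion=[[[0, 0, 0, 0, 0, 0, -1], [0, 0, 0, 0, 0, 0, -1], [0, 0, 0, 0, 0, 0, -1], [0, 0, 0, 0, 0, 0, -1], [0, 0, 0, 0, 0, 0, -1]]])

```text
time_s: 21.9
ee_pos: [0.5821, -0.1234, 0.076]
eef_rot: [3.142, 0.002, 3.142]
force: [-0.6, -0.8, 6.4]
grip_width: 0.0417
grip_force: 25.0
```

play_rows(motion=[[[0, 0, -0.15, 0, 0, 0, -1], [0, 0, -0.35, 0, 0, 0, -1], [0.15, 0.05, -0.42, 0, 0, 0, -1], [0.33, 0.12, -0.42, 0, 0, 0, -1], [0.5, 0.22, -0.42, 0, 0, 0, -1], [0.6, 0.38, -0.42, 0, 0, 0, -1], [0.616, 0.56, -0.42, 0, 0, 0, -1], [0.616, 0.73, -0.42, 0, 0, 0, -1], [0.616, 0.73, -0.42, 0, 0, 0, -1], [0.616, 0.73, -0.42, 0, 0, 0, -1]]])

```text
time_s: 22.9
ee_pos: [0.4273, 0.0599, 0.1801]
eef_rot: [3.141, 0.0, -3.139]
force: [0.2, -0.9, -1.4]
grip_width: 0.0419
grip_force: 24.9
```

```bash
python3 - <<'E'
from h import *
e=get_obs()["ee_pos"];print(e,get_obs()["grip_width"])
c=wrist("w10");P=cloud(c);s=near(P,e[:2],.03,e[2]-.011,e[2]-.001);print(len(s),np.median(s,0),circ(s[:,:2]),circ(s[:,:2],.0195))
E
```

```text
[0.42734287 0.05985715 0.18012456] 0.04191444416300932
2956 [0.42586989 0.05995414 0.17432164] [0.427295   0.06075047 0.01943394] [0.42729441 0.06075175]
```

play_rows(motion=[[[-0.004, -0.006, 0.1, 0, 0, 0, -1], [-0.004, -0.006, 0.2, 0, 0, 0, -1], [-0.004, -0.006, 0.311, 0, 0, 0, -1], [-0.004, -0.006, 0.311, 0, 0, 0, -1], [-0.004, -0.006, 0.311, 0, 0, 0, 0.4], [-0.004, -0.006, 0.311, 0, 0, 0, 0.4], [-0.004, -0.006, 0.311, 0, 0, 0, 0.4], [-0.004, -0.006, 0.311, 0, 0, 0, 0.4], [-0.004, -0.006, 0.1, 0, 0, 0, 0.4], [-0.004, -0.006, -0.1, 0, 0, 0, 0.4]]])

```text
time_s: 23.95
ee_pos: [0.4278, 0.0577, 0.2035]
eef_rot: [3.141, -0.002, -3.141]
force: [-0.3, 0.3, 0.1]
grip_width: 0.0658
grip_force: 0.0
```

play_rows(motion=[[[0.05, -0.2, -0.1, 0, 0, 0, 1], [0.05, -0.4, -0.2, 0, 0, 0, 1], [0.05, -0.6, -0.25, 0, 0, 0, 1], [0.05, -0.8, -0.25, 0, 0, 0, 1], [0, -1, -0.25, 0, 0, 0, 1], [0, -1, -0.25, 0, 0, 0, 1]]])

```text
time_s: 24.55
ee_pos: [0.4284, -0.1958, 0.2651]
eef_rot: [-3.141, 0.001, 3.139]
force: [-0.7, 0.6, -0.3]
grip_width: 0.0941
grip_force: 0.0
```

```bash
python3 - <<'E'
from h import *
print(get_obs()["ee_pos"])
c=wrist("w11");o=findcups(c,["cup28"]);nest(c)
i=proj(c,np.array([[.588,-.302,.086],[.663,-.322,.086]]));print(i)
if "cup28" in o:print(delta([*o["cup28"],.15],np.pi))
u,v=i.mean(0).astype(int);f=c["frame"][max(0,v-110):v+110,max(0,u-140):u+140,::-1];cv2.imwrite("pics/crop11.png",cv2.resize(f,None,fx=2.5,fy=2.5))
E
```

```text
[ 0.42844874 -0.19578453  0.2650576 ]
cup28 not seen
nest cup70 1442 [0.422  0.039  0.0535] [0.428  0.0527 0.027 ] max z near 0.0983
nest cup56 1495 [0.4304 0.0459 0.0745] [0.4316 0.0535 0.0224] max z near 0.0983
nest cup42 835 [0.4367 0.0518 0.0948] [0.4354 0.0548 0.0192] max z near 0.0983
nest cup28 none
[[202.23260417 396.91588604]
 [187.13408361 464.5331407 ]]
```

View pics/crop11.png

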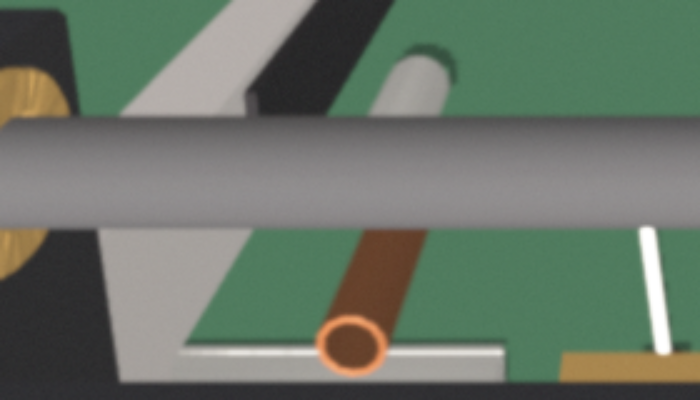

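Crop: steel cup28 body is behind the bar (crop (415,80)), and the brown decoy is the one with the visible orange rim (350,345). They are clearly apart. The nest reading looks shifted, so I'll check it from the top and scene cameras.

```bash
python3 - <<'E'
from h import *
for n in("top","scene"):
    c=camera(n);print(n);nest(c);findcups(c,["cup28"]);np.savez(f"pics/{n}2.npz",**c)
    u,v=proj(c,np.array([.428,.059,.06])).astype(int);f=c["frame"][v-40:v+40,u-50:u+50,::-1];cv2.imwrite(f"pics/{n}2c.png",cv2.resize(f,None,fx=4,fy=4))
a=cv2.hconcat([cv2.imread("pics/top2c.png"),cv2.imread("pics/scene2c.png")]);cv2.imwrite("pics/both2.png",a)
E
```

```text
top
nest cup70 154 [0.4315 0.0596 0.0547] [0.4298 0.0596 0.0326] max z near 0.1021
nest cup56 115 [0.4322 0.061  0.075 ] [0.4323 0.0579 0.026 ] max z near 0.1021
nest cup42 75 [0.4371 0.0567 0.0965] [0.4354 0.056  0.0192] max z near 0.1021
nest cup28 none
cup28 48 centre 0.5884 -0.3012 r 0.0122 ( 0.0125 ) z 0.0852
scene
nest cup70 109 [0.449  0.0366 0.0539] [0.4313 0.0595 0.0326] max z near 0.0999
nest cup56 109 [0.441  0.0427 0.0758] [0.4345 0.0539 0.0228] max z near 0.0999
nest cup42 64 [0.4339 0.0578 0.0944] [0.4363 0.0554 0.0194] max z near 0.0986
nest cup28 none
cup28 65 centre 0.5897 -0.3029 r 0.0125 ( 0.0125 ) z 0.0852
```

View pics/both2.png

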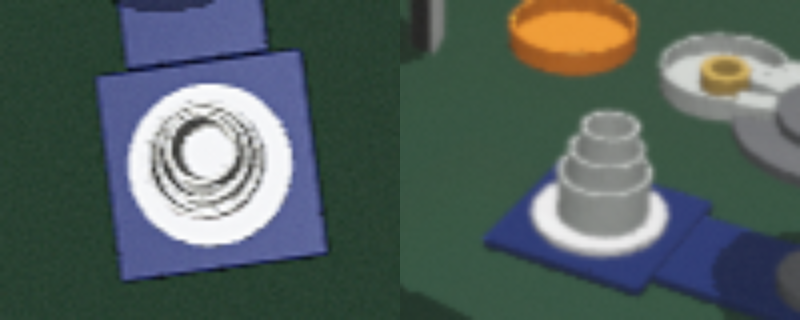

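Nest is upright and fully down, with the cup42 centre at (0.4355, 0.0555). Fetching cup28, at (0.5885, -0.302) from three views.

play_rows(motion=[[[-0.16, -0.1, 0, 0, 0, 0, 0.2], [-0.32, -0.21, 0, 0, 0, 0, 0.2], [-0.48, -0.32, 0, 0, 0, 0, 0.2], [-0.64, -0.425, 0, 0, 0, 0, 0.2], [-0.64, -0.425, 0.15, 0, 0, 0, 0.2], [-0.64, -0.425, 0.35, 0, 0, 0, 0.2], [-0.64, -0.425, 0.55, 0, 0, 0, 0.2], [-0.64, -0.425, 0.696, 0, 0, 0, 0.2], [-0.64, -0.425, 0.696, 0, 0, 0, 0], [-0.64, -0.425, 0.696, 0, 0, 0, -1]]])

```text
time_s: 25.7
ee_pos: [0.5894, -0.2972, 0.0923]
eef_rot: [3.141, 0.001, -3.14]
force: [-0.4, 0.6, -0.6]
grip_width: 0.044
grip_force: 0.0
```

play_rows(motion=[[[0, 0, 0, 0, 0, 0, -1], [0, 0, 0, 0, 0, 0, -1], [0, 0, 0, 0, 0, 0, -1], [0, 0, 0, 0, 0, 0, -1], [0, 0, 0, 0, 0, 0, -1], [0, 0, 0, 0, 0, 0, -1]]])

```text
time_s: 26.3
ee_pos: [0.5894, -0.299, 0.0931]
eef_rot: [-3.14, 0.003, 3.141]
force: [-0.2, -0.3, 7.5]
grip_width: 0.027
grip_force: 24.9
```

play_rows(motion=[[[0, 0, -0.15, 0, 0, 0, -1], [0, 0, -0.35, 0, 0, 0, -1], [0, 0, -0.5, 0, 0, 0, -1], [0.15, 0.1, -0.5, 0, 0, 0, -1], [0.3, 0.22, -0.5, 0, 0, 0, -1], [0.45, 0.35, -0.5, 0, 0, 0, -1], [0.6, 0.48, -0.5, 0, 0, 0, -1], [0.616, 0.65, -0.5, 0, 0, 0, -1], [0.616, 0.8, -0.5, 0, 0, 0, -1], [0.616, 0.9, -0.5, 0, 0, 0, -1]]])

```text
time_s: 27.3
ee_pos: [0.4341, -0.0716, 0.217]
eef_rot: [3.141, 0.002, -3.141]
force: [0.4, -0.1, -1.1]
grip_width: 0.0264
grip_force: 24.8
```

play_rows(motion=[[[0, 0.2, 0, 0, 0, 0, -1], [0, 0.4, 0, 0, 0, 0, -1], [0, 0.518, 0, 0, 0, 0, -1], [0, 0.518, 0, 0, 0, 0, -1], [0, 0.518, 0, 0, 0, 0, -1], [0, 0.518, 0, 0, 0, 0, -1]]])

```text
time_s: 27.9
ee_pos: [0.4346, 0.0553, 0.2162]
eef_rot: [3.141, 0.001, 3.141]
force: [-0.0, -0.4, -0.3]
grip_width: 0.0269
grip_force: 24.8
```

```bash
python3 - <<'E'
from h import *
e=get_obs()["ee_pos"];print(e,get_obs()["grip_width"])
c=wrist("w12");P=cloud(c);s=near(P,e[:2],.025,e[2]-.013,e[2]-.002);print(len(s),np.median(s,0),circ(s[:,:2]),circ(s[:,:2],.0125))
nest(c)
c=camera("scene");P=cloud(c);s=near(P,e[:2],.025,e[2]-.013,e[2]-.002);print(len(s),circ(s[:,:2],.0125) if len(s)>10 else 0);nest(c)
E
```

```text
[0.43461006 0.05528327 0.21621282] 0.026878310964838656
2057 [0.42813462 0.05535211 0.20905264] [0.43240938 0.0560845  0.01274199] [0.43240965 0.05607997]
nest cup70 1027 [0.4159 0.0635 0.054 ] [0.43   0.0593 0.0325] max z near 0.2
nest cup56 832 [0.419  0.0623 0.0749] [0.4322 0.0577 0.0258] max z near 0.2
nest cup42 519 [0.4236 0.062  0.0958] [0.435  0.0562 0.0192] max z near 0.2
nest cup28 none
51 [0.43651907 0.05432382]
nest cup70 110 [0.448  0.0369 0.0537] [0.4308 0.0595 0.0328] max z near 0.1997
nest cup56 101 [0.4417 0.0435 0.0755] [0.4348 0.0547 0.0228] max z near 0.1997
nest cup42 61 [0.4359 0.0578 0.0942] [0.4366 0.0557 0.0188] max z near 0.1997
nest cup28 none
```

View pics/w12.png

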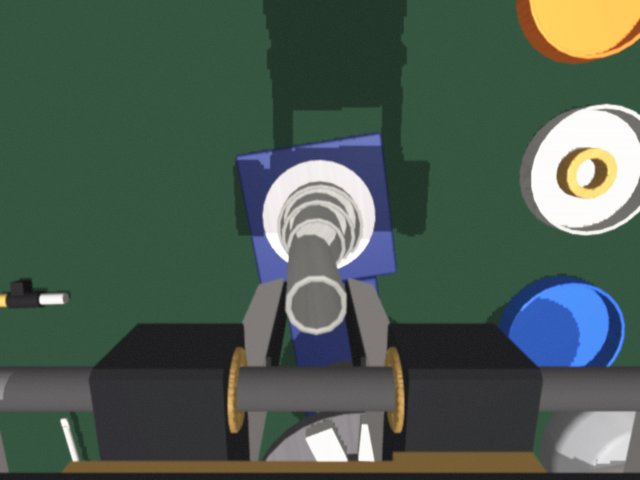

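cup28 is held with its rim at (316,305), centred within about 2 mm of the cup42 mouth, so I lower it into the nest.

play_rows(motion=[[[-0.005, 0.001, 0.06, 0, 0, 0, -1], [-0.005, 0.001, 0.12, 0, 0, 0, -1], [-0.005, 0.001, 0.2, 0, 0, 0, -1], [-0.005, 0.001, 0.2, 0, 0, 0, -1]]])

```text
time_s: 28.4
ee_pos: [0.4349, 0.0556, 0.1641]
eef_rot: [3.141, -0.003, 3.14]
force: [-0.3, 0.3, -1.0]
grip_width: 0.0266
grip_force: 24.8
```

play_rows(motion=[[[0, 0, 0.06, 0, 0, 0, -1], [0, 0, 0.12, 0, 0, 0, -1], [0, 0, 0.165, 0, 0, 0, -1], [0, 0, 0.165, 0, 0, 0, -1]]])

```text
time_s: 28.8
ee_pos: [0.4359, 0.0559, 0.1244]
eef_rot: [3.141, -0.0, 3.141]
force: [-0.2, 0.5, 0.1]
grip_width: 0.0271
grip_force: 24.9
```

play_rows(motion=[[[0, 0, 0, 0, 0, 0, 0], [0, 0, 0, 0, 0, 0, 0], [0, 0, 0, 0, 0, 0, 0], [0, 0, 0, 0, 0, 0, 0], [0, 0, -0.1, 0, 0, 0, 0], [0, 0, -0.25, 0, 0, 0, 0], [0, 0, -0.45, 0, 0, 0, 0], [0.2, 0, -0.6, 0, 0, 0, 0.5], [0.2, 0.1, -0.7, 0, 0, 0, 0.5], [0.2, 0.1, -0.7, 0, 0, 0, 0.5]]])

```text
time_s: 29.8
ee_pos: [0.3857, 0.0826, 0.3039]
eef_rot: [3.14, 0.007, -3.14]
force: [0.5, 0.5, 0.1]
grip_width: 0.0677
grip_force: 0.0
```

```bash
python3 - <<'E'
from h import *
print(get_obs()["ee_pos"])
c=wrist("w13");nest(c)
c=camera("scene");nest(c)
P=cloud(c)
E
```

```text
[0.38568913 0.08263309 0.30390039]
nest cup70 762 [0.4156 0.0657 0.0539] [0.4295 0.0595 0.0317] max z near 0.1192
nest cup56 650 [0.4218 0.0618 0.0748] [0.4301 0.0581 0.0241] max z near 0.1192
nest cup42 565 [0.4279 0.0581 0.0958] [0.4336 0.0578 0.0174] max z near 0.1192
nest cup28 367 [0.4344 0.0535 0.1167] [0.4344 0.0534 0.0123] max z near 0.1192
nest cup70 111 [0.4496 0.0378 0.0538] [0.4311 0.0593 0.0324] max z near 0.1205
nest cup56 85 [0.4461 0.0424 0.0744] [0.4324 0.0593 0.0261] max z near 0.1205
nest cup42 57 [0.4452 0.045  0.0955] [0.4359 0.0558 0.0182] max z near 0.1205
nest cup28 35 [0.432  0.0569 0.1153] [0.4362 0.0532 0.0123] max z near 0.1205
```

View pics/w13.png

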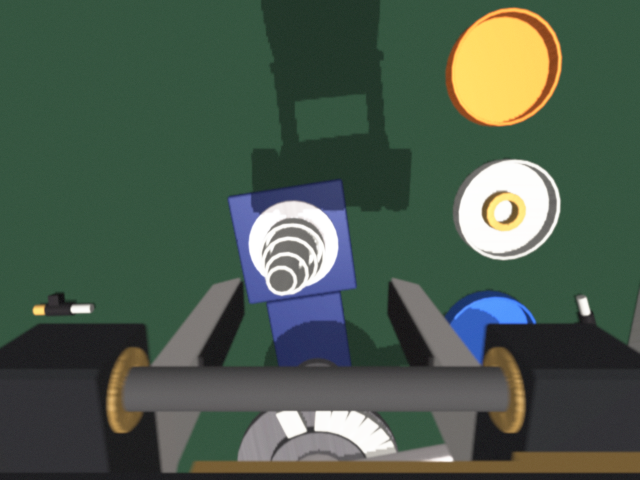

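All four are nested and rims at 54, 75, 96 and 117 mm confirm they're fully down; cup28 is at (281,279) in the nest. Now closing the hood.

play_rows(motion=[[[-0.2, 0.06, 0, 0, 0, 0, 0.5], [-0.4, 0.12, 0, 0, 0, 0, 0.5], [-0.6, 0.18, 0, 0, 0, 0, 0.5], [-0.8, 0.24, 0, 0, 0, 0, 0.5], [-0.825, 0.248, 0, 0, 0, 0, 0.5], [-0.825, 0.248, 0, 0, 0, 0, 0.5], [-0.825, 0.248, 0, 0, 0, 0, 0.5]]])

```text
time_s: 30.6
ee_pos: [0.5916, 0.1426, 0.2982]
eef_rot: [3.141, -0.002, 3.141]
force: [-1.0, -0.5, 0.2]
grip_width: 0.0704
grip_force: 0.0
```

```bash
python3 - <<'E'
from h import *
print(get_obs()["ee_pos"],delta([.592,.1445,.2175],np.pi))
E
```

```text
[0.59164912 0.14264186 0.29815473] (array([-0.0021,  0.0074,  0.3226]), array([ 0.    , -0.0004, -0.    ]))
```

play_rows(motion=[[[-0.002, 0.006, 0.15, 0, 0, 0, 0.5], [-0.002, 0.006, 0.323, 0, 0, 0, 0.5], [-0.002, 0.006, 0.323, 0, 0, 0, 0.2], [-0.002, 0.006, 0.323, 0, 0, 0, -1], [-0.002, 0.006, 0.323, 0, 0, 0, -1], [-0.002, 0.006, 0.323, 0, 0, 0, -1], [-0.002, 0.006, 0.323, 0, 0, 0, -1], [-0.002, 0.006, 0.323, 0, 0, 0, -1], [-0.002, 0.006, 0.323, 0, 0, 0, -1], [-0.002, 0.006, 0.323, 0, 0, 0, -1]]])

```text
time_s: 31.6
ee_pos: [0.5927, 0.1446, 0.2196]
eef_rot: [3.141, 0.001, -3.142]
force: [-0.0, -2.9, 5.4]
grip_width: 0.0253
grip_force: 25.0
```

play_rows(motion=[[[0, 0, 0, 0, 0, 0, -1], [0, 0, -0.025, 0, 0, 0, -1], [0, 0, -0.052, 0, 0, 0, -1], [0, 0, -0.052, 0, 0, 0, -1], [0, 0, -0.052, 0, 0, 0, -1]]])

```text
time_s: 32.1
ee_pos: [0.5925, 0.1446, 0.2316]
eef_rot: [3.141, -0.0, -3.142]
force: [2.6, -2.9, -5.3]
grip_width: 0.0254
grip_force: 25.0
```

play_rows(motion=[[[0.036, -0.01, 0, 0, 0, 0, -1], [0.069, -0.026, 0, 0, 0, 0, -1], [0.098, -0.046, 0, 0, 0, 0, -1], [0.125, -0.07, 0, 0, 0, 0, -1], [0.147, -0.098, 0, 0, 0, 0, -1], [0.165, -0.13, 0, 0, 0, 0, -1], [0.178, -0.163, 0, 0, 0, 0, -1], [0.186, -0.198, 0, 0, 0, 0, -1], [0.189, -0.234, 0, 0, 0, 0, -1], [0.187, -0.27, 0, 0, 0, 0, -1]]])

```text
time_s: 33.1
ee_pos: [0.5457, 0.0768, 0.2319]
eef_rot: [3.14, 0.0, -3.141]
force: [4.0, 3.7, -5.3]
grip_width: 0.0252
grip_force: 25.0
```

play_rows(motion=[[[0, 0, 0, 0, 0, 0, -1], [0, 0, 0, 0, 0, 0, -1]]])

```text
time_s: 33.3
ee_pos: [0.5459, 0.0765, 0.2318]
eef_rot: [3.141, -0.0, 3.141]
force: [2.5, -1.2, -5.6]
grip_width: 0.0252
grip_force: 25.0
```

play_rows(motion=[[[0, 0.002, 0.026, 0, 0, 0, -1], [0, 0.002, 0.05, 0, 0, 0, -1], [0, 0.002, 0.05, 0, 0, 0, -1], [0, 0.002, 0.05, 0, 0, 0, 0.2], [0, 0.002, 0.05, 0, 0, 0, 0.2], [0, 0.002, 0.05, 0, 0, 0, 0.2], [0, 0.002, 0.05, 0, 0, 0, 0.2], [0, 0.002, -0.15, 0, 0, 0, 0.2], [0, 0.002, -0.35, 0, 0, 0, 0.2], [0, 0.002, -0.45, 0, 0, 0, 0.2]]])

```text
time_s: 34.3
ee_pos: [0.546, 0.0778, 0.3489]
eef_rot: [3.141, 0.005, -3.141]
force: [-0.3, -0.3, -0.6]
grip_width: 0.0562
grip_force: 0.0
```

play_rows(motion=[[[0.2, -0.1, 0, 0, 0, 0, 0.8], [0.35, -0.3, 0, 0, 0, 0, 0.8], [0.4, -0.5, 0, 0, 0, 0, 0.8], [0.4, -0.7, 0, 0, 0, 0, 0.8], [0.4, -0.9, 0, 0, 0, 0, 0.8], [0.4, -0.9, 0, 0, 0, 0, 0.8]]])

```text
time_s: 34.9
ee_pos: [0.445, -0.1506, 0.3443]
eef_rot: [3.141, 0.0, 3.139]
force: [0.1, 0.6, 0.1]
grip_width: 0.0848
grip_force: 0.0
```

```bash
python3 - <<'E'
from h import *
print(get_obs()["ee_pos"])
for n in("top","scene"):
    c=camera(n);P=cloud(c);np.savez(f"pics/{n}3.npz",**c);cv2.imwrite(f"pics/{n}3.png",c["frame"][:,:,::-1])
    k=near(P,(.546,.077),.02,.215,.245);print(n,"knob",len(k),np.median(k,0) if len(k) else 0)
    nest(c)
c0=dict(np.load("pics/top0.npz"));P0=cloud(c0);k=near(P0,(.546,.077),.02,.215,.245);print("start knob",np.median(k,0))
a=cv2.hconcat([cv2.resize(cv2.imread("pics/top3.png"),(400,300)),cv2.resize(cv2.imread("pics/scene3.png")[120:420,240:640],(400,300))]);cv2.imwrite("pics/end.png",a)
E
```

```text
[ 0.44502561 -0.15063322  0.34427721]
top knob 124 [0.5448598  0.07790125 0.22596435]
nest cup70 none
nest cup56 none
nest cup42 none
nest cup28 none
scene knob 60 [0.55016918 0.0721057  0.22435315]
nest cup70 109 [0.4484 0.0381 0.0543] [0.4314 0.0596 0.0324] max z near 0.1837
nest cup56 83 [0.4459 0.0407 0.0751] [0.4328 0.0572 0.0255] max z near 0.1837
nest cup42 59 [0.4421 0.0438 0.0959] [0.4349 0.0563 0.0182] max z near 0.1837
nest cup28 none
start knob [0.54496672 0.0759486  0.22600577]
```

View pics/end.png

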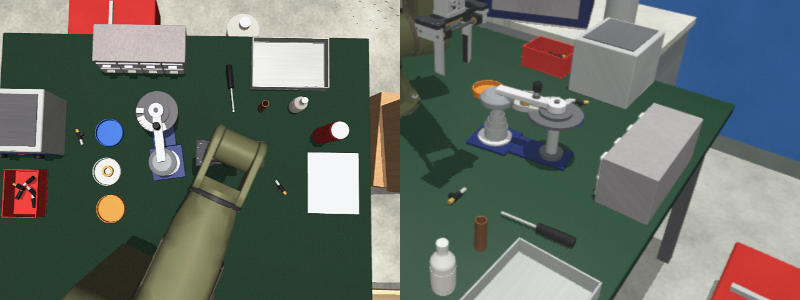

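The final view shows the hood over the nested cups. The knob top is at 0.226, the same as at the start, so the plunger is home. The adapter is in the dish and the arm is clear.

```bash
python3 -c "
from station import workorder
print(workorder.hand_in())"
```

```text
the job is handed in; nothing more can be done
None
```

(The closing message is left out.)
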